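# Latch the casting mould shut

## Robot

A 6-joint arm with a two-finger parallel gripper is mounted at the origin on a cart in front of the work surface, level with it; the furniture and walls round the work are solid. World frame = base frame: x ahead of the robot, y to its left, z up, the work surface at z = 0. Lengths are in mm, angles in rad, forces in N, time in s.
With the tool pointing down it reaches from about 350 to 875 mm from the base axis. Payload 4.2 kg.
Tool frame: the origin (TCP) lies on the mounting face of the last link; the fingertips stand 173 mm ahead of it and the grasp point (between the pads) lies grip_point_offset ahead of it (grip_point_offset is the distance from the TCP to the grasp point, in mm); z points along the fingers, y is the line along which they close (so a half turn about z gives the same grasp; the last joint's range is limited). The gripper opens to 85 mm and grips with 20 to 120 N. Pads are 22 mm wide; open, the fingers measure 114 mm over their backs; the gripper's body (76 mm by 85 mm) begins 54 mm behind the grasp point. The pads swing forward as they close: fully open they stand 13 mm farther back than shut.
Start: joints at [-0.944, 0.385, 0.008, 0, -1.194, -0.259], TCP at [224.741, -583.173, 404.712] pointing down, gripper open.
Joint ranges: [-3.14, 3.14], [-1.21, 2.06], [-1.07, 1.41], [-3.16, 2.05], [-2.99, -0.16], [-3.1, 3.1]. Speed limits (rad/s): [2.79, 2.79, 3.14, 3.14, 3.14, 3.14].

## Interface

Orientations are given as a unit quaternion [x, y, z, w].
In Python, from bench import read_state, get_image, job_done, recognise, place_of, grip_point_offset gives the robot as it stands. The module is installed in compiled form; this text tells all that it offers.
- The arm moves only by the tool carry_out, never from a script. Its arguments are lists of equal length, an entry for each row: "slide": the shift along the tool's x, y, z in m, a list of three; "roll": the turn about the tool's z in degrees; "claw": the finger opening in m, from 0 to 0.0854. A call has 1 to 8 rows; each row is the pose to reach, as a shift and turn from the pose commanded when the call began, along the tool's axes at that moment; what a row does not reach only later rows make up. A row lasts 1/8 s, in which the tool goes at most 62.5 mm and 10.7 degrees, less where a joint would pass 70% of its speed; a pose out of reach is approached as far as the arm can. A call with a gripper value outside its range is refused whole. The fingers move at their own pace and stop on an object; the grip force is fixed at half the most. Time passes only in rows, so rows that repeat a pose let the fingers close. It gives the time, the measured TCP pose, the force, the opening and the grip force at its end, in the units of the state.
- read_state(): the state, without advancing time (a new reading comes with each control period).
- get_image(name): name is "scene" or "top"; returns a dict with "img" (420x560x3 uint8, red, green, blue), "z_map" (420x560 float32, mm along the optical axis (not along the pixel's ray), 0 where there is no reading), "mtx" (3x3 intrinsics, pixels), "k1" (the pictures are not rectified: a ray, as slopes to the right and down, at radius r is drawn at 1 + k1 r^2 times it, then the intrinsics apply), "world_from_camera" (4x4, takes a point from camera to world coordinates). Camera axes: x right, y up, looking along -z (the intrinsics and any distortion apply to the point x, -y, -z); pixel columns grow to the right and rows downward; lengths in mm; the calibration is good to about 2 mm. A picture is of the moment at which its call begins.
- job_done(): hands the job in; it is judged then, once.
Trained networks look in a picture, given as the dict that the camera call returned (one of the last four; its "shot" number tells which), for a name from the list of things; names that differ only in an ending like _2 or _b are one class to them, and where a whole thing is asked for, a point or a joint stands for the part that bears it (a point fixed in the world has none). Each returns a list of dicts, best first, with "conf" (0 to 1); they miss things now and then, are a little off and sometimes report something else, mostly with a low value. They report only what shows in the picture. A call takes as long as a camera call.
- recognise(picture, thing): "at" ([column, row] in pixels, amid what is visible of it).
- place_of(picture, thing): "at" ([column, row] in pixels: a listed point, or the origin of a listed thing).
The state is a dict: "clock": time; "joints": joint angles; "joint_vel": joint speeds; "joint_efforts": joint torques, N m; "position": TCP position; "ee_rot": TCP orientation; "contact_force": force on the tool from outside, world axes, zero at the start; "wrist_torque": the same for the moment, N m; "gripper_width": finger opening in mm; "grasp_force": force on a finger pad.
Only numpy, scipy, OpenCV 4.12 (cv2) and the standard library are available. Lean on these libraries where they do the work, as an engineer would, in place of code of your own. Each camera call takes 0.05 s, during which the arm holds its last target. There are 200 camera calls.

## Task

Shut the casting mould with its draw latch: take the loop by its pull roller, hook its cross bar over the keeper and draw it back under the lip until you feel it snug, without dragging the mould block along by hand. Then let go and press the lever gently down over centre until it lies fully home and the mould is drawn shut under tension. Leave the things around it where they are.

Things in the scene. Friction and masses are not known exactly. Their poses are not given: they have to be found in the camera images.
- mould: Fixed part of a grey metal casting mould, bolted down: dark base plate 220x112x10 mm and fixed block (x -100..0, y -50..50 mm in its frame), top face 55 mm above the trolley, with the draw latch (lever, loop) on top. Origin: on the trolley top, below the middle of the block's parting face; x level from lever to keeper, y along the parting face, z up.
- pivot (a point): The lever's hinge axis (along y of mould), at x = -40 mm of mould, 71 mm above the trolley. The loop is hinged to the lever 18 mm from this axis, so the bar can be taken anywhere between 58 and 93 mm from it; the lever follows easily (about 2 N).
- mould_half: Sliding mould block, 72 x 100 x 45 mm, same top height; slides along x of mould on tight guide pins (about 8 N to shift it). Its origin meets that of mould when the mould is shut; their distance along x is the opening, at first 4 to 7 mm. On its top stands the keeper.
- seat_nominal (a point): Mid-setting of the keeper's seat (bar centre when seated), on the sliding block at its x = 24 mm, 64 mm above the trolley. The keeper is screw-adjusted: its true seat is up to 5 mm nearer or farther along x, other each time, not measured: find it by feel or sight.
- keeper_mid (a point): Block top below the keeper at mid-setting. The keeper is a steel hook 20 mm wide (y), open away from the lever: post, floor plate (top 60 mm above the trolley, to 24 mm past the seat in +x) and lip (underside 71, top 75 mm above the trolley) that reaches only 2.5 mm past the seated bar's centre. The bar seats on the post's far side, under the lip.
- latch_bar: Steel cross bar at the loop's end, 6 mm round, 43 mm long along y. Origin at its centre; x along the loop, away from its hinge; z square to the loop. The loop is 75.7 mm long and sprung: over 8 N of pull it lengthens, 3.5 N per mm. Its hinge is a little stiff: it stays where left and is carried along by the lever, so a bar not under the lip is lifted off again.
- pull_roller (a point): Centre of the black pull roller, 14 mm across and 18 mm long (along y), that turns freely on a 7 mm wide stem rising from the middle of the bar; the centre is 14 mm along x and 24.6 mm along z of latch_bar. Pinch it across its end faces (18 mm) or its sides (14 mm); it lets the loop swing while it is held.
- lever (a joint): Lever angle: 0 fully down (handle flat, pointing away from the keeper), 1.57 handle upright, more = leaning toward the keeper. Loop taut, the dead centre is at about 0.2; below that the sprung loop pulls the lever down.
- handle: The lever's flat steel handle, 18 mm wide; frame at the lever's pivot; it reaches 85 mm along its own -x (level when the lever is down), and its pressing face (top when down, facing the keeper when upright) is 8.5 mm from the pivot along its z.
- press_point (a point): Point on the pressing face of the handle, 65 mm from the pivot.
- by_pot_1: Bystander: white paint pot 43 x 36 x 38 mm beside the mould on the robot's side; origin under its centre.
- by_sanding_block: Bystander: black sanding block 32 x 55 x 22 mm beside the mould on the robot's side; origin under its centre.
- by_mini_0: Bystander: dark kit figure, 48 mm tall, just behind the mould; origin under its centre.
- by_tweezers: Bystander: steel tweezers 119 mm long, lying on the robot's side of the mould; origin under its centre.
- by_spray_black: Bystander: black spray can, 65 mm wide, 164 mm tall, at the back; origin under its centre.
- by_amber_bottle: Bystander: amber bottle 40 mm wide, 84 mm tall, at the back; origin under its centre.
- by_dropper_2: Bystander: dropper bottle 34 mm wide, 122 mm tall, at the back left; origin under its centre.
- by_hand_sander: Bystander: white palm sander 49 x 68 x 47 mm at the left edge; origin under its centre.

How it is judged (in metres and radians):
On the way, in this order (a step that is already met when the one before it is completed fails the run):
1. held in the fingers, the loop's bar is drawn back under the keeper's lip and bears on the keeper, the lever still up (contact force between latch_bar and mould_half above 1 N and z of latch_bar in the frame of mould between 0.0605 and 0.0695 m and x of latch_bar in the frame of mould between 0.0175 and 0.041 m and value of joint lever above 0.6 rad and contact force between the fingers and latch_bar above 0.5 N), for 0.2 s.
2. the lever is pressed fully down and the mould is drawn shut (value of joint lever below 0.07 rad and x of mould_half in the frame of mould below 0.0015 m), for 0.2 s.
At the end, for the whole second after the job is handed in: The lever lies within 0.07 rad of fully down, the mould is open by less than 1.5 mm, and the loop's bar, still hooked at the height of the keeper's throat (60.5 to 69.5 mm above the trolley), pulls on the keeper with more than 4 N; lever and block are at rest (all of step 2 and contact force between latch_bar and mould_half above 4 N and z of latch_bar in the frame of mould between 0.0605 and 0.0695 m and velocity of joint lever between -0.05 and 0.05 rad/s and linear speed of mould_half below 0.005 m/s); the robot touches nothing.
It fails at once if the mould block is dragged more than 1 mm while the loop is held in the fingers (distance of mould_half from where it was at the start of the episode above 0.001 m and contact force between the fingers and latch_bar above 0.5 N).
It fails at once if the lever's handle is pushed with more than 30 N (contact force between any of the fingers, the arm and handle above 30 N).
It fails at once if fingers or arm push the sliding block or its keeper with more than 30 N, or the bar is forced against it with more than 65 N (contact force between any of the fingers, the arm and mould_half above 30 N or contact force between latch_bar and mould_half above 65 N).
It fails at once if a bystander is moved by more than 25 mm (distance of any of by_pot_1, by_sanding_block, by_mini_0, by_tweezers, by_spray_black, by_amber_bottle, by_dropper_2, by_hand_sander from where it was at the start of the episode above 0.025 m).
It also fails if it takes over 59 s, if anything falls off the work surface, if the arm or the gripper's body presses on something with over 40 N, if the wrist force passes 120 N, or if a joint passes its speed limit or range.

## Working session

There is one attempt and no reset: what is moved stays moved. The work goes in short steps, Python scripts to look and compute and a tool call to move; the robot and the scene stay as the last step left them, time stands still between calls to the robot, and variables do not carry over. Pictures are saved under pics/ and viewed, at most 10 in all, crops included, and the job is handed in when it is done.

Besides the shell and the picture viewer there is one more tool, called in YAML: its name, and indented under it one key for each argument. carry_out: Moves the arm, as the interface text tells. Its arguments: {"type":"object","properties":{"slide":{"type":"array"},"roll":{"type":"array"},"claw":{"type":"array"}},"required":["slide","roll","claw"]}

```bash
mkdir -p pics; cat > h.py <<'E'
import numpy as np, cv2
from bench import *
from scipy.spatial.transform import Rotation as R
def ray(p,px):
    K=p["mtx"];d=np.array([(px[0]-K[0][2])/K[0][0],(px[1]-K[1][2])/K[1][1]])
    u=d.copy()
    for _ in range(20): u=d/(1+p["k1"]*(u@u))
    return u
def world(p,px,depth=None,z=None):
    u=ray(p,px);T=np.array(p["world_from_camera"])
    if depth is None and z is None:
        c,r=int(round(px[0])),int(round(px[1]));w=p["z_map"][r-1:r+2,c-1:c+2];w=w[w>0]
        depth=np.median(w) if w.size else np.nan
    v=T[:3,:3]@np.array([u[0],-u[1],-1]);o=T[:3,3]
    s=depth if z is None else (z-o[2])/v[2]
    return o+s*v
def cloud(p):
    K=p["mtx"];h,w=p["z_map"].shape
    g=np.stack(np.meshgrid(np.arange(w),np.arange(h)),-1).reshape(-1,2).astype(float)
    d=(g-[K[0][2],K[1][2]])/[K[0][0],K[1][1]];u=d.copy()
    for _ in range(20): u=d/(1+p["k1"]*(u**2).sum(1,keepdims=True))
    z=p["z_map"].reshape(-1);T=np.array(p["world_from_camera"])
    P=np.c_[u[:,0]*z,-u[:,1]*z,-z]@T[:3,:3].T+T[:3,3]
    P[z<=0]=np.nan
    return P.reshape(h,w,3)
def save(p,n): cv2.imwrite(f"pics/{n}.png",cv2.cvtColor(p["img"],cv2.COLOR_RGB2BGR))
E
python3 - <<'E'
from h import *
print(read_state(),grip_point_offset)
for n in("scene","top"):
    p=get_image(n);save(p,n+"0")
    print(n,np.array(p["world_from_camera"]).round(3).tolist(),p["k1"],np.array(p["mtx"]).round(1).tolist())
    for t in "mould pivot mould_half seat_nominal keeper_mid latch_bar pull_roller handle press_point by_mini_0 by_pot_1 by_sanding_block by_spray_black by_tweezers".split():
        r=place_of(p,t)[:1]
        for q in r: print(t,np.round(q["at"],1),round(q["conf"],2),world(p,q["at"]).round(1))
E
```

```text
{'clock': 0.0, 'joints': array([-9.44382475e-01,  3.85582271e-01,  6.61686702e-03, -5.17346651e-04,
       -1.19400332e+00, -2.58611328e-01]), 'joint_vel': array([ 0.00078959, -0.00140326, -0.00105412, -0.00041245,  0.00076511,
        0.00084751]), 'joint_efforts': array([-3.38301525e-04, -3.92289305e+01,  1.88399720e+01,  4.18609098e+00,
       -4.59521951e-03, -1.16870771e-05]), 'position': array([ 224.69737401, -582.99245994,  403.59940858]), 'ee_rot': array([-1.82772491e-01,  9.83154606e-01,  1.08452700e-03, -2.47857037e-04]), 'contact_force': array([-0.14227291,  0.47644767, -0.08084441]), 'wrist_torque': array([-0.02245905,  0.03249467, -0.00840125]), 'grasp_force': 0.0, 'gripper_width': 85.23532919761452} 154.70000000000002
scene [[-0.512, 0.425, -0.746, -106.277], [-0.859, -0.243, 0.451, 454.471], [0.011, 0.872, 0.489, 535.28], [0.0, 0.0, 0.0, 1.0]] 0.046784841155466016 [[430.7, 0.0, 275.7], [0.0, 430.7, 206.0], [0.0, 0.0, 1.0]]
mould [323.  250.4] 0.97 [430.3  22.   55.3]
pivot [315.6 212. ] 0.77 [535.  -34.1  72. ]
mould_half [324.4 248.9] 0.63 [432.4  17.1  55.9]
seat_nom
[... 660 characters left out ...]
 [319.3 248. ] 0.68 [499.6 -24.9  54. ]
pivot [322.2 228.8] 0.74 [535.5 -23.3 126.8]
mould_half [317.9 249.5] 0.91 [496.8 -23.6  35.1]
seat_nominal [320.8 261.7] 0.98 [470.3 -26.6  75.4]
keeper_mid [319.1 259.9] 0.89 [474.  -23.2  73.5]
latch_bar [323.9 243.4] 0.45 [505.2 -23.6 161.5]
pull_roller [326.3 235. ] 0.69 [519.6 -25.2 187.2]
handle [322.3 226.5] 0.55 [543.1 -27.   90.9]
press_point [325.9 230.7] 0.58 [528.8 -26.2 169. ]
by_mini_0 [282.8 245.8] 0.62 [502.5  53.7  44.5]
by_pot_1 [358.2 224.8] 0.79 [ 553.3 -111.6   38.2]
by_sanding_block [326.9 229.8] 0.53 [531.5 -29.5 156.7]
by_spray_black [364.1 150.7] 0.74 [ 707.  -113.9   91.4]
by_tweezers [379.2 241.7] 0.53 [ 518.8 -167.     2.4]
```

```bash
python3 - <<'E'
import cv2,numpy as np
a=cv2.imread("pics/scene0.png")[130:330,220:440];b=cv2.imread("pics/top0.png")[170:310,240:400]
a=cv2.resize(a,(440,400));b=cv2.resize(b,(800,700))[:,200:560]
im=np.zeros((600,800,3),np.uint8);a=cv2.resize(a,None,fx=1,fy=1);im[:400,:440]=a;im[:600,440:800]=b[:600]
cv2.imwrite("pics/c0.png",im)
E
```

```text
(no output)
```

View pics/scene0.png

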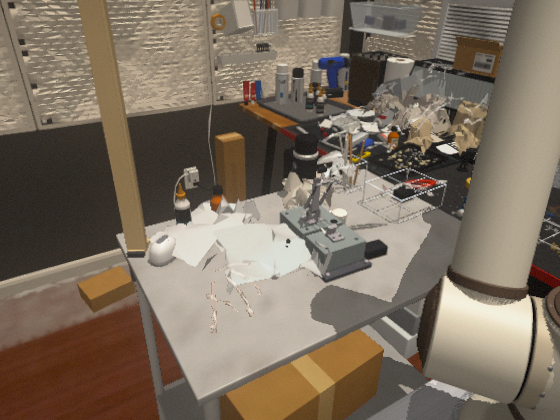

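View pics/c0.png

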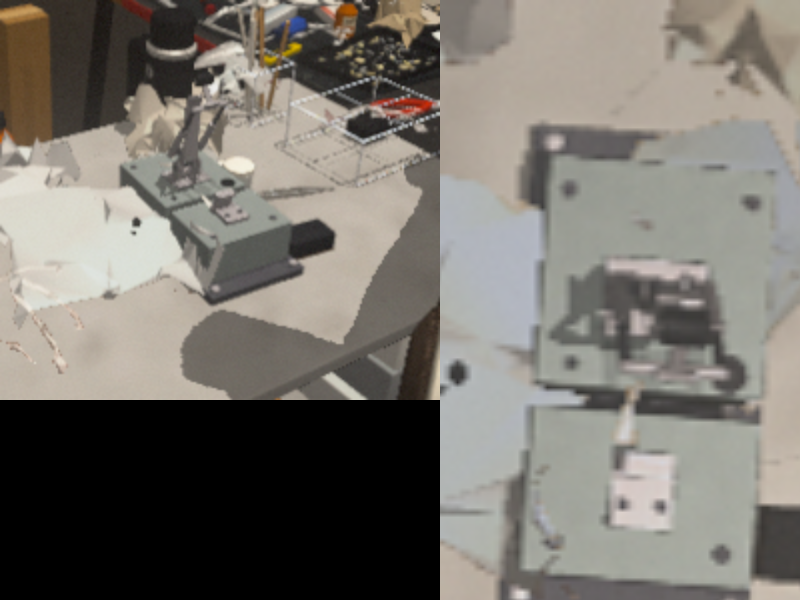

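The scene view shows the mould at about (325,240) with its keeper nearest the camera and lever and loop upright. In the top crop, the roller is at about pixel (330,235) and the keeper at (320,262). Mould x points toward the robot. Next I fit the block and latch geometry from the depth clouds.

```bash
python3 - <<'E'
from h import *
for n in("top","scene"):
    p=get_image(n);C=cloud(p)
    m=(abs(C[...,2]-55)<5)&(abs(C[...,0]-510)<130)&(abs(C[...,1]+25)<75)
    m8=m.astype(np.uint8)
    P=C[m];print(n,m.sum(),P.mean(0).round(1),np.median(P[:,2]))
    k,l,s,c=cv2.connectedComponentsWithStats(m8,connectivity=4)
    for i in range(1,k):
        if s[i,4]>150:
            Q=C[l==i];r=cv2.minAreaRect(Q[:,:2].astype(np.float32));print(i,s[i],np.round(r[0],1),np.round(r[1],1),round(r[2],2),np.median(Q[:,2]).round(1))
    # high stuff
    m=(C[...,2]>62)&(abs(C[...,0]-510)<75)&(abs(C[...,1]+25)<40)&(C[...,2]<230)
    idx=np.argwhere(m)
    print(len(idx))
    for z0 in range(62,200,8):
        q=C[m&(C[...,2]>=z0)&(C[...,2]<z0+8)]
        if len(q): print(z0,len(q),q.min(0).round(0),q.max(0).round(0),np.median(q,0).round(1))
    np.save(n+"0.npy",C)
E
```

```text
top 3134 [509.  -28.5  55.8] 55.75267210413335
2 [ 296  201   51   89 3039] [504.5 -29.2] [ 98.5 191.3] 87.1 55.7
430
62 29 [442. -37.  62.] [553. -13.  64.] [448.8 -28.7  62.6]
70 53 [463. -43.  72.] [546. -16.  78.] [467.8 -25.   75.5]
78 4 [474. -46.  78.] [546. -10.  86.] [538.5 -21.7  85. ]
86 34 [532. -52.  87.] [548. -10.  94.] [542.1 -26.6  91.3]
94 22 [539. -51.  94.] [545.  -9. 101.] [542.  -22.9  96.9]
102 17 [533. -52. 102.] [541.  -9. 110.] [536.5 -17.1 105. ]
110 15 [530. -50. 110.] [536. -10. 116.] [532.7 -24.5 113.7]
118 17 [520. -50. 118.] [531.  -9. 126.] [528.1 -15.4 122.5]
126 16 [519. -51. 126.] [535.  -9. 134.] [523.8 -22.6 128.3]
134 11 [515. -48. 134.] [533. -10. 140.] [518.3 -14.5 136.4]
142 15 [509. -49. 142.] [537. -10. 149.] [514.  -30.4 145.4]
150 47 [503. -49. 150.] [536.  -9. 158.] [511.7 -31.6 156.1]
158 61 [501. -49. 158.] [533. -11. 165.] [505.6 -27.6 159.6]
166 10 [508. -31. 166.] [511. -25. 170.] [509.5 -28.7 167.8]
174 13 [513. -36. 175.] [528. -20. 182.] [518.  -23.3 179.6]
182 66 [514. -38. 182.] [526. -20. 189.] [519.8 -28.6 185.3]
scene 1929 [
[... 379 characters left out ...]
-5. 102.] [530.9 -27.3  97.9]
102 43 [524. -47. 102.] [534.  -5. 110.] [530.3 -26.9 105.6]
110 45 [519. -48. 110.] [533.  -5. 118.] [528.8 -29.2 113.8]
118 47 [515. -47. 118.] [532.  -5. 126.] [523.3 -28.5 122.1]
126 29 [511. -47. 126.] [535.  -7. 134.] [529.  -32.9 129.7]
134 28 [509. -48. 134.] [535.  -6. 142.] [515.1 -21.1 137.1]
142 37 [504. -47. 142.] [535.  -6. 150.] [529.2 -25.2 146.1]
150 70 [499. -46. 150.] [535.  -6. 158.] [503.7 -25.8 155.4]
158 34 [496. -42. 158.] [529.  -8. 166.] [501.9 -24.9 161.2]
166 18 [506. -30. 167.] [520. -20. 174.] [510.4 -26.3 170.4]
174 37 [510. -37. 174.] [523. -17. 182.] [513.7 -22.2 179.1]
182 31 [511. -37. 182.] [525. -17. 187.] [515.1 -26.9 184.9]
```

```bash
python3 - <<'E'
from h import *
ps={n:get_image(n) for n in("top","scene")}
for t,z in dict(mould=0,pivot=71,mould_half=0,seat_nominal=64,keeper_mid=55,latch_bar=None,pull_roller=None,press_point=None,handle=71).items():
    A=np.zeros((3,3));b=np.zeros(3);out=[]
    for n,p in ps.items():
        for q in place_of(p,t)[:2]:
            w=world(p,q["at"],z=z if z is not None else 170)
            if abs(w[0]-510)>80 or abs(w[1]+25)>80: continue
            u=ray(p,q["at"]);T=np.array(p["world_from_camera"]);v=T[:3,:3]@[u[0],-u[1],-1];v/=np.linalg.norm(v)
            M=np.eye(3)-np.outer(v,v);A+=M;b+=M@T[:3,3]
            out.append((n,round(q["conf"],2),np.round(q["at"],1).tolist(),w.round(1).tolist() if z is not None else None));break
    print(t,out,np.linalg.solve(A,b).round(1) if len(out)>1 else "")
# block edges: z within 3 of plane, along mould axis, top camera & scene
ax=np.array([-.9987,.0506]);ay=np.array([-.0506,-.9987])
for n,p in ps.items():
    C=cloud(p);P=C.reshape(-1,3);I=p["img"].reshape(-1,3)
    m=(abs(P[:,2]-55.5)<3)&(abs(P[:,0]-510)<120)&(abs(P[:,1]+25)<70);P=P[m];
    s=(P[:,:2]-[493,-27])@ax;t=(P[:,:2]-[493,-27])@ay
    print(n,"s",np.percentile(s,[0,1,50,99,100]).round(1),"t",np.percentile(t,[0,1,50,99,100]).round(1))
    k=abs(t)>25
    h,e=np.histogram(s[k],np.arange(-16,24,2));print("gap",list(zip(e[:-1],h)))
E
```

```text
mould [('top', 0.96, [319.2, 246.2], [505.3, -29.6, 0.0]), ('scene', 0.72, [319.9, 247.7], [503.7, -28.0, 0.0])] [505.4 -29.6  -1.6]
pivot [('top', 0.75, [322.9, 229.1], [539.2, -30.3, 71.0]), ('scene', 0.65, [313.9, 211.2], [541.0, -33.9, 71.0])] [538.5 -30.8  73.2]
mould_half [('top', 0.59, [317.2, 249.7], [497.2, -25.1, 0.0]), ('scene', 0.72, [323.7, 247.1], [501.4, -36.6, 0.0])] [495.  -27.2   7.2]
seat_nominal [('top', 0.98, [316.6, 259.3], [475.2, -18.7, 64.0]), ('scene', 0.64, [312.9, 213.9], [542.2, -32.6, 64.0])] [482.6  -4.4 102.8]
keeper_mid [('top', 0.7, [319.2, 245.6], [504.7, -24.5, 55.0]), ('scene', 0.71, [330.8, 236.8], [461.3, -20.3, 55.0])] [498.4 -36.1  29.1]
latch_bar [('top', 0.73, [318.8, 264.8], None), ('scene', 0.54, [326.2, 179.7], None)] [467.7  -8.8 183.4]
pull_roller [('top', 0.68, [326.8, 234.2], None), ('scene', 0.7, [318.8, 168.1], None)] [521.9 -25.9 182. ]
press_point [('top', 0.48, [325.6, 227.3], None), ('scene', 0.68, [316.5, 185.9], None)] [536.8 -30.8 134.7]
handle [('top', 0.58, [321.4, 228.7], [540.0, -27.1, 71.0]), ('scene', 0.74, [311.0, 211.
[... 638 characters left out ...]
int64(18), np.int64(21)), (np.int64(20), np.int64(19))]
scene s [-105.1 -100.6   -4.7   76.7   85. ] t [-51.8 -50.6 -13.   47.6  49.1]
gap [(np.int64(-16), np.int64(14)), (np.int64(-14), np.int64(13)), (np.int64(-12), np.int64(15)), (np.int64(-10), np.int64(11)), (np.int64(-8), np.int64(18)), (np.int64(-6), np.int64(14)), (np.int64(-4), np.int64(5)), (np.int64(-2), np.int64(0)), (np.int64(0), np.int64(0)), (np.int64(2), np.int64(0)), (np.int64(4), np.int64(5)), (np.int64(6), np.int64(8)), (np.int64(8), np.int64(19)), (np.int64(10), np.int64(8)), (np.int64(12), np.int64(15)), (np.int64(14), np.int64(13)), (np.int64(16), np.int64(14)), (np.int64(18), np.int64(9)), (np.int64(20), np.int64(15))]
```

```bash
cat >> h.py <<'E'
def togo(target,yaw=87.1):
    "target: world grasp point -> tool-frame slide (mm) and roll (deg)"
    s=read_state();M=R.from_quat(s["ee_rot"]).as_matrix()
    g=s["position"]+M@[0,0,grip_point_offset]
    a=np.degrees(np.arctan2(M[1,1],M[0,1]))
    print("t",round(s["clock"],2),"grasp",g.round(1),"yaw",round(a,1),"F",s["contact_force"].round(1),"w",round(s["gripper_width"],1),round(s["grasp_force"],1))
    print("slide",(M.T@(np.array(target)-g)).round(1),"roll",round(a-yaw,1))
E
python3 -c "
from h import *
togo([519,-27.5,246])"
```

```text
t 2.6 grasp [ 224.7 -583.2  250. ] yaw 111.1 F [ 0.   0.2 -0.1] w 85.5 0.0
slide [-474.4  412.7    4. ] roll 24.0
```

carry_out:
  slide:
    - [-0.059, 0.0515, 0]
    - [-0.118, 0.103, 0]
    - [-0.177, 0.1545, 0]
    - [-0.237, 0.206, 0]
    - [-0.237, 0.206, 0]
  roll: [0, 6, 12, 18, 24]
  claw: [0.06, 0.06, 0.06, 0.06, 0.06]

```text
clock: 3.22
position: [371.7, -305.3, 405.1]
ee_rot: [0.027, 1.0, -0.0, 0.0]
contact_force: [1.8, -1.0, -0.3]
gripper_width: 60.0
grasp_force: 0.0
```

```bash
python3 -c "
from h import *
togo([519,-27.5,246])"
```

```text
t 3.23 grasp [ 371.8 -305.3  250.4] yaw 86.9 F [ 1.8 -1.  -0.3] w 60.0 0.0
slide [-131.8  285.5    4.4] roll -0.2
```

carry_out:
  slide:
    - [-0.024, 0.052, 0]
    - [-0.048, 0.104, 0]
    - [-0.072, 0.156, 0]
    - [-0.096, 0.208, 0]
    - [-0.12, 0.26, 0]
    - [-0.132, 0.2855, 0.0]
    - [-0.132, 0.2855, 0.02]
    - [-0.132, 0.2855, 0.02]
  roll: [0, 0, 0, 0, 0, 0, 0, 0]
  claw: [0.06, 0.06, 0.06, 0.06, 0.06, 0.06, 0.06, 0.06]

```text
clock: 4.22
position: [517.2, -28.3, 383.4]
ee_rot: [0.025, 1.0, -0.0, -0.002]
contact_force: [-1.4, 0.6, 1.0]
gripper_width: 59.8
grasp_force: 0.0
```

```bash
python3 - <<'E'
from h import *
togo([519,-27.5,184])
p=get_image("scene");save(p,"s1")
cv2.imwrite("pics/s1c.png",cv2.resize(cv2.cvtColor(p["img"],cv2.COLOR_RGB2BGR)[90:270,230:410],(600,600),interpolation=cv2.INTER_CUBIC))
E
```

```text
t 4.22 grasp [516.6 -28.4 228.7] yaw 87.1 F [-1.4  0.6  1. ] w 59.8 0.0
slide [-2.5  1.1 44.7] roll 0.0
```

View pics/s1c.png

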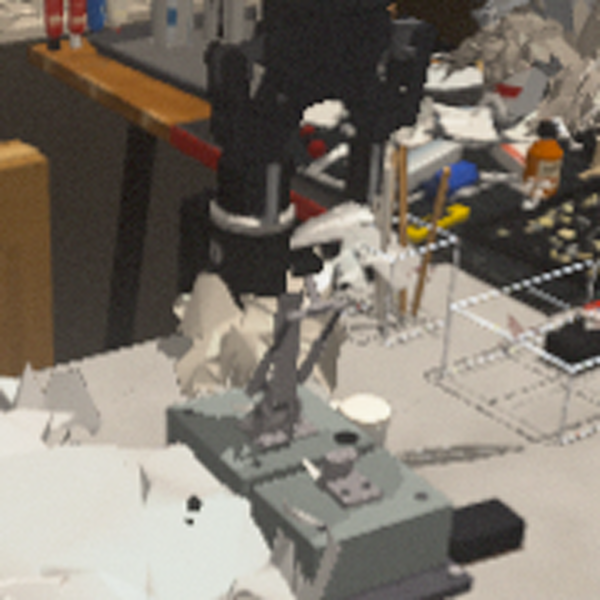

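The gripper is above the latch, with its fingers at crop (270,190) and (365,180). The dark roller at about (303,262) lies between and below them, so I descend and grip.

carry_out:
  slide:
    - [-0.001, 0, 0.02]
    - [-0.001, 0.001, 0.04]
    - [-0.001, 0.001, 0.0445]
    - [-0.001, 0.001, 0.0445]
    - [-0.001, 0.001, 0.0445]
    - [-0.001, 0.001, 0.0445]
    - [-0.001, 0.001, 0.0445]
  roll: [0, 0, 0, 0, 0, 0, 0]
  claw: [0.06, 0.06, 0.04, 0.024, 0.022, 0.022, 0.022]

```text
clock: 5.15
position: [518.6, -27.7, 340.6]
ee_rot: [0.026, 1.0, 0.0, 0.0]
contact_force: [0.4, -0.1, 0.5]
gripper_width: 22.0
grasp_force: 0.0
```

```bash
python3 - <<'E'
from h import *
togo([519,-27.5,184])
p=get_image("scene")
cv2.imwrite("pics/s2c.png",cv2.resize(cv2.cvtColor(p["img"],cv2.COLOR_RGB2BGR)[120:240,260:380],(600,600),interpolation=cv2.INTER_CUBIC))
E
```

```text
t 5.15 grasp [518.7 -27.7 185.9] yaw 87.1 F [ 0.4 -0.1  0.5] w 22.0 0.0
slide [-0.2  0.2  1.9] roll -0.0
```

View pics/s2c.png

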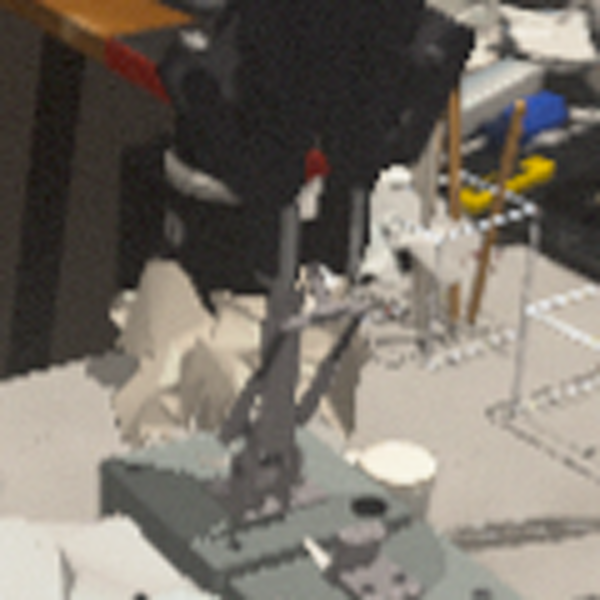

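At about crop (325,240) the fingers straddle the roller, just above the bar at (340,315), with no contact yet. I close on it and read the width.

carry_out:
  slide:
    - [0, 0, 0.002]
    - [0, 0, 0.002]
    - [0, 0, 0.002]
  roll: [0, 0, 0]
  claw: [0.012, 0.012, 0.012]

```text
clock: 5.58
position: [518.9, -27.9, 339.7]
ee_rot: [0.025, 1.0, -0.0, 0.001]
contact_force: [-1.4, -1.1, 6.0]
gripper_width: 16.4
grasp_force: 58.4
```

```bash
cat > ik.py <<'E'
import numpy as np
def bar2roller(b):
    d=np.hypot(*b);phi=np.arctan2(b[1],b[0])+np.arccos((18**2+d*d-75.7**2)/(36*d))
    h=18*np.array([np.cos(phi),np.sin(phi)]);th=np.arctan2(*(b-h)[::-1])
    c,s=np.cos(th),np.sin(th);return b+14*np.array([c,s])+24.6*np.array([-s,c]),np.degrees(phi),np.degrees(th),0.2+np.radians(174-np.degrees(phi))
if __name__=="__main__":
    st=np.array([18.6,109.])
    for d,a in [(92.5,65),(92,55),(92,45),(91,35),(89,25),(86,16),(83,9)]:
        b=d*np.array([np.cos(np.radians(a)),np.sin(np.radians(a))]);r=bar2roller(b)
        print(a,"bar",b.round(1),"slide x,z",(r[0]-st)[0].round(1),-(r[0]-st)[1].round(1),np.round(r[1:],2))
    for b in [(81,6),(81,0),(81,-5.5),(76,-5.5),(72,-5.5),(70,-5.5)]:
        b=np.array(b,float);r=bar2roller(b);print("bar",b,"slide",(r[0]-st)[0].round(1),-(r[0]-st)[1].round(1),np.round(r[1:],2))
E
python3 ik.py
```

```text
65 bar [39.1 83.8] slide x,z 5.9 0.9 [83.94 60.57  1.77]
55 bar [52.8 75.4] slide x,z 24.4 7.1 [77.61 49.76  1.88]
45 bar [65.1 65.1] slide x,z 41.5 16.1 [67.61 39.76  2.06]
35 bar [74.5 52.2] slide x,z 56.5 28.5 [63.66 28.45  2.13]
25 bar [80.7 37.6] slide x,z 68.5 43.8 [63.3  16.53  2.13]
16 bar [82.7 23.7] slide x,z 75.6 59.5 [66.01  5.5   2.08]
9 bar [82. 13.] slide x,z 78.6 72.2 [69.25 -2.91  2.03]
bar [81.  6.] slide 79.8 80.7 [70.21 -8.31  2.01]
bar [81.  0.] slide 81.4 88.1 [ 66.68 -12.61   2.07]
bar [81.  -5.5] slide 82.8 94.9 [ 62.2  -16.44   2.15]
bar [76.  -5.5] slide 78.2 95.3 [ 77.48 -17.75   1.88]
bar [72.  -5.5] slide 74.3 95.5 [ 89.87 -18.09   1.67]
bar [70.  -5.5] slide 72.3 95.4 [ 96.37 -18.     1.55]
```

carry_out:
  slide:
    - [0.006, 0, 0.001]
    - [0.015, 0, 0.0035]
    - [0.0245, 0, 0.007]
    - [0.033, 0, 0.0115]
    - [0.0415, 0, 0.016]
    - [0.049, 0, 0.022]
    - [0.0565, 0, 0.0285]
    - [0.0565, 0, 0.0285]
  roll: [0, 0, 0, 0, 0, 0, 0, 0]
  claw: [0.012, 0.012, 0.012, 0.012, 0.012, 0.012, 0.012, 0.012]

```text
clock: 6.58
position: [461.7, -24.8, 309.2]
ee_rot: [0.025, 1.0, -0.0, -0.0]
contact_force: [2.2, -2.7, -2.4]
gripper_width: 16.2
grasp_force: 59.1
```

```bash
python3 - <<'E'
from h import *
togo([519,-27.5,184])
p=get_image("scene")
cv2.imwrite("pics/s3c.png",cv2.resize(cv2.cvtColor(p["img"],cv2.COLOR_RGB2BGR)[130:270,260:400],(600,600),interpolation=cv2.INTER_CUBIC))
E
```

```text
t 6.58 grasp [461.6 -24.9 154.5] yaw 87.1 F [ 2.2 -2.7 -2.4] w 16.2 59.1
slide [-57.5   0.3 -29.5] roll -0.0
```

View pics/s3c.png

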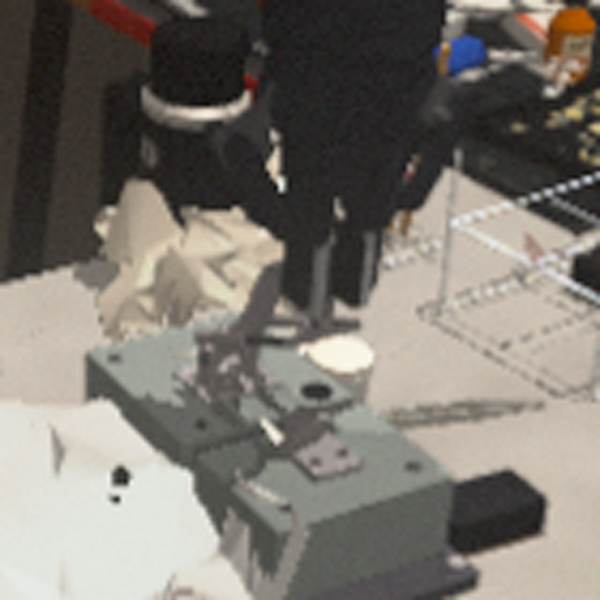

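The loop is swinging forward with the fingers. The bar sits at about crop (300,325) and the keeper at (320,440), so the roller is held. I continue over the keeper.

carry_out:
  slide:
    - [0.006, 0, 0.0075]
    - [0.012, 0, 0.015]
    - [0.0155, 0, 0.023]
    - [0.019, 0, 0.031]
    - [0.022, 0, 0.042]
    - [0.022, 0, 0.042]
  roll: [0, 0, 0, 0, 0, 0]
  claw: [0.012, 0.012, 0.012, 0.012, 0.012, 0.012]

```text
clock: 7.38
position: [439.5, -23.8, 266.6]
ee_rot: [0.026, 1.0, -0.0, -0.002]
contact_force: [-2.8, -1.4, 0.3]
gripper_width: 16.2
grasp_force: 59.3
```

```bash
python3 - <<'E'
from h import *
togo([519,-27.5,184])
p=get_image("scene")
cv2.imwrite("pics/s4c.png",cv2.resize(cv2.cvtColor(p["img"],cv2.COLOR_RGB2BGR)[170:270,280:380],(600,600),interpolation=cv2.INTER_CUBIC))
C=cloud(p);q=C[(C[...,2]>62)&(C[...,2]<100)&(abs(C[...,1]+25)<27)&(C[...,0]<495)&(C[...,0]>430)]
for y0 in(-50,-38,-16,-6): 
    s=q[(q[:,1]>y0)&(q[:,1]<y0+10)]
    print(y0,s[np.argsort(s[:,2])].round(0).astype(int)[::max(1,len(s)//10)].tolist())
E
```

```text
t 7.38 grasp [439.1 -23.9 111.9] yaw 87.1 F [-2.8 -1.4  0.3] w 16.2 59.3
slide [-79.8   0.5 -72.4] roll -0.0
-50 [[452, -43, 81], [452, -41, 84], [431, -42, 99]]
-38 [[461, -35, 62], [466, -34, 62], [466, -28, 64], [466, -34, 64], [467, -29, 65], [452, -37, 81], [433, -32, 93], [435, -31, 94], [438, -31, 95], [432, -31, 96], [435, -31, 97], [438, -31, 97], [431, -30, 99]]
-16 [[467, -15, 63], [472, -16, 64], [463, -16, 72], [453, -12, 81], [452, -6, 83], [453, -10, 84], [478, -9, 85], [483, -7, 85], [484, -8, 86], [495, -10, 87], [436, -10, 93], [437, -8, 96]]
-6 [[451, -4, 82], [458, -6, 82], [453, -4, 83], [465, -4, 84], [453, -2, 84], [469, -4, 84], [471, -6, 84], [458, -5, 85], [489, -4, 85], [488, -5, 85], [492, -4, 86], [494, -5, 87], [471, -5, 87], [444, -3, 100]]
```

View pics/s4c.png

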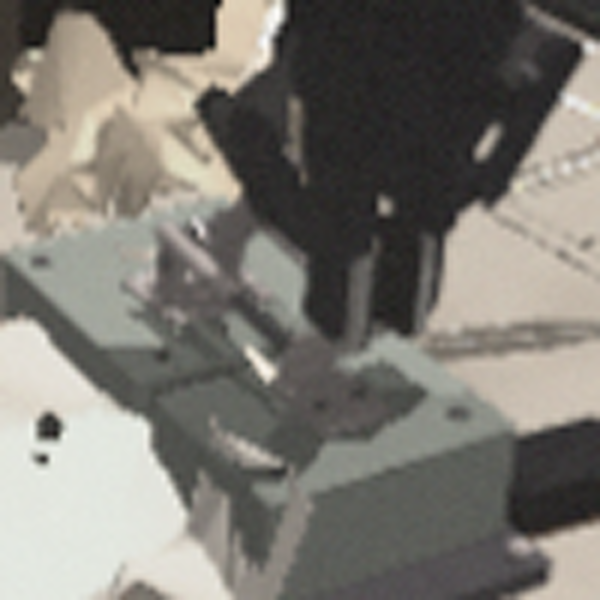

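The bar hangs just in front of and above the keeper lip, from about crop (220,225) on the left to (300,330). In the depth data it is about 9 mm in front of the seat, so I lower it.

carry_out:
  slide:
    - [0.0015, 0, 0.006]
    - [0.003, 0, 0.012]
    - [0.004, 0, 0.017]
    - [0.004, 0, 0.019]
    - [0.004, 0, 0.019]
  roll: [0, 0, 0, 0, 0]
  claw: [0.012, 0.012, 0.012, 0.012, 0.012]

```text
clock: 8.05
position: [436.4, -23.5, 248.6]
ee_rot: [0.026, 1.0, 0.0, 0.0]
contact_force: [-0.8, -3.7, -0.9]
gripper_width: 16.3
grasp_force: 59.2
```

```bash
cat > look.py <<'E'
from h import *
togo([519,-27.5,184])
p=get_image("scene");C=cloud(p)
q=C[(C[...,2]>57)&(C[...,2]<100)&(abs(C[...,1]+25)<27)&(C[...,0]<495)&(C[...,0]>425)]
for y0 in(-50,-16,-8): 
    s=q[(q[:,1]>y0)&(q[:,1]<y0+10)]
    print(y0,s[np.argsort(s[:,0])].round(0).astype(int)[:14].tolist())
E
python3 look.py
```

```text
t 8.05 grasp [436.5 -23.5  93.9] yaw 87.1 F [-0.8 -3.7 -0.9] w 16.3 59.2
slide [-82.6   0.2 -90. ] roll -0.0
-50 [[425, -40, 96], [427, -43, 88], [427, -41, 88], [427, -41, 86], [428, -43, 92], [428, -43, 90], [428, -42, 83], [429, -44, 95], [430, -44, 97]]
-16 [[425, -11, 92], [425, -14, 93], [425, -7, 89], [425, -7, 91], [425, -12, 89], [425, -9, 99], [426, -7, 93], [426, -11, 78], [426, -13, 84], [426, -13, 79], [426, -9, 83], [427, -7, 79], [427, -9, 78], [427, -11, 86]]
-8 [[425, -7, 89], [425, -7, 91], [426, -7, 93], [427, -7, 79], [427, -8, 94], [428, -7, 80], [428, -7, 83], [428, -7, 92], [428, -7, 94], [428, -8, 84], [429, -5, 90], [429, -8, 87], [429, -1, 100], [429, -6, 83]]
```

carry_out:
  slide:
    - [0.0005, 0, 0.002]
    - [0.001, 0, 0.004]
    - [0.001, 0, 0.004]
    - [0.001, 0, 0.004]
  roll: [0, 0, 0, 0]
  claw: [0.012, 0.012, 0.012, 0.012]

```text
clock: 8.6
position: [435.6, -23.4, 244.9]
ee_rot: [0.025, 1.0, 0.0, 0.001]
contact_force: [1.8, -3.1, -0.6]
gripper_width: 16.3
grasp_force: 59.2
```

```bash
python3 - <<'E'
from h import *
togo([519,-27.5,184])
p=get_image("scene");C=cloud(p)
m=(C[...,2]>57)&(C[...,2]<100)&(abs(C[...,1]+25)<27)&(C[...,0]<480)&(C[...,0]>445)
for r,c in np.argwhere(m)[::2]: print((c,r),C[r,c].round(0).astype(int).tolist(),p["img"][r,c].tolist(),end=";")
cv2.imwrite("pics/s5c.png",cv2.resize(cv2.cvtColor(p["img"],cv2.COLOR_RGB2BGR)[190:260,300:370],(600,600),interpolation=cv2.INTER_CUBIC))
E
```

```text
t 8.6 grasp [435.9 -23.3  90.2] yaw 87.1 F [ 1.8 -3.1 -0.6] w 16.3 59.2
slide [-83.4   0.1 -93.6] roll -0.0
(np.int64(320), np.int64(226)) [479, -5, 76] [61, 60, 61];(np.int64(328), np.int64(226)) [472, -20, 75] [113, 108, 105];(np.int64(330), np.int64(226)) [470, -23, 75] [100, 95, 93];(np.int64(321), np.int64(227)) [477, -6, 74] [66, 64, 63];(np.int64(328), np.int64(227)) [468, -17, 76] [112, 106, 104];(np.int64(330), np.int64(227)) [466, -20, 76] [98, 93, 89];(np.int64(321), np.int64(228)) [476, -5, 73] [65, 65, 61];(np.int64(327), np.int64(228)) [469, -15, 73] [83, 79, 78];(np.int64(329), np.int64(228)) [465, -17, 75] [103, 98, 95];(np.int64(321), np.int64(229)) [475, -5, 71] [67, 63, 62];(np.int64(323), np.int64(229)) [473, -8, 71] [74, 73, 75];(np.int64(328), np.int64(229)) [465, -15, 73] [86, 81, 81];(np.int64(330), np.int64(229)) [461, -16, 75] [71, 68, 65];(np.int64(323), np.int64(230)) [471, -7, 70] [73, 70, 70];(np.int64(326), np.int64(230)) [472, -15, 67] [107, 106, 102];(np.int64(328), np.int64(230)) [470, -19, 67] [85, 80, 79];(np.int64(322), np.int64(231)) [472, -5, 68
[... 1310 characters left out ...]
64(327), np.int64(237)) [455, -5, 63] [94, 90, 87];(np.int64(329), np.int64(237)) [457, -12, 60] [85, 84, 81];(np.int64(331), np.int64(237)) [455, -16, 60] [90, 84, 81];(np.int64(333), np.int64(237)) [451, -18, 61] [67, 61, 60];(np.int64(329), np.int64(238)) [455, -11, 59] [81, 77, 76];(np.int64(331), np.int64(238)) [451, -12, 61] [87, 83, 82];(np.int64(333), np.int64(238)) [447, -14, 63] [76, 71, 68];(np.int64(330), np.int64(239)) [451, -10, 59] [82, 81, 78];(np.int64(332), np.int64(239)) [448, -13, 59] [84, 79, 76];(np.int64(334), np.int64(239)) [446, -16, 60] [89, 83, 84];(np.int64(331), np.int64(240)) [449, -11, 57] [81, 79, 76];(np.int64(333), np.int64(240)) [445, -13, 59] [86, 81, 81];
```

View pics/s5c.png

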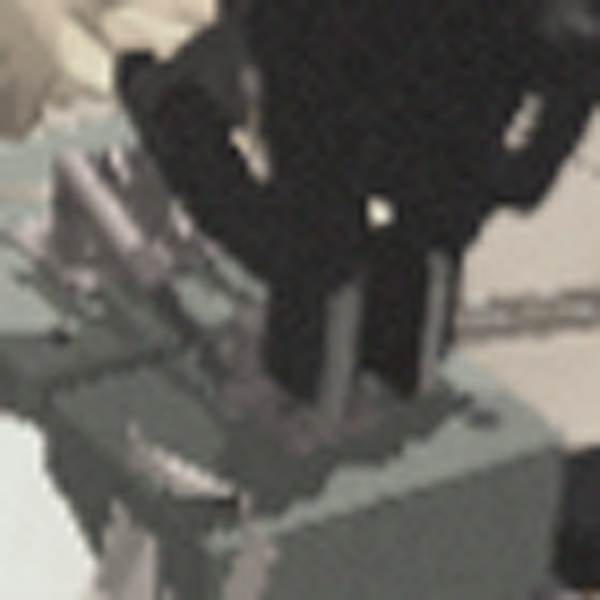

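The bar, at about crop (290,430), is now below lip level just in front of the lip. Depth puts its centre at z≈65.5 and X≈455, with the post face at about 466. I draw it back in small steps.

carry_out:
  slide:
    - [-0.0015, 0, 0]
    - [-0.003, 0, 0]
    - [-0.004, 0, 0.0]
    - [-0.005, 0, 0.0]
    - [-0.005, 0, 0.0]
    - [-0.005, 0, 0.0]
  roll: [0, 0, 0, 0, 0, 0]
  claw: [0.012, 0.012, 0.012, 0.012, 0.012, 0.012]

```text
clock: 9.4
position: [439.9, -23.8, 244.6]
ee_rot: [0.026, 1.0, -0.0, -0.0]
contact_force: [-4.6, -1.6, -0.4]
gripper_width: 16.2
grasp_force: 59.2
```

carry_out:
  slide:
    - [-0.001, 0, 0.0]
    - [-0.001, 0, 0.0]
    - [-0.001, 0, 0.0]
  roll: [0, 0, 0]
  claw: [0.012, 0.012, 0.012]

```text
clock: 9.78
position: [441.3, -23.8, 244.8]
ee_rot: [0.026, 1.0, 0.0, 0.0]
contact_force: [-5.2, -2.6, -0.4]
gripper_width: 16.3
grasp_force: 59.3
```

carry_out:
  slide:
    - [0, 0, 0.0]
    - [0, 0, 0.0]
  roll: [0, 0]
  claw: [0.012, 0.012]

```text
clock: 10.02
position: [441.3, -23.8, 244.8]
ee_rot: [0.026, 1.0, 0.0, 0.0]
contact_force: [-3.2, -3.5, 0.3]
gripper_width: 16.2
grasp_force: 59.3
```

carry_out:
  slide:
    - [-0.0005, 0, 0.0]
    - [-0.001, 0, 0.0]
    - [-0.001, 0, 0.0]
    - [-0.001, 0, 0.0]
  roll: [0, 0, 0, 0]
  claw: [0.012, 0.012, 0.012, 0.012]

```text
clock: 10.52
position: [442.2, -23.8, 244.7]
ee_rot: [0.026, 1.0, -0.0, 0.0]
contact_force: [-3.2, -3.5, 0.3]
gripper_width: 16.7
grasp_force: 59.3
```

```bash
python3 - <<'E'
from h import *
togo([519,-27.5,184])
for i in range(2):
    p=get_image("scene");print(read_state()["contact_force"].round(1))
C=cloud(p)
m=(C[...,2]>57)&(C[...,2]<80)&(abs(C[...,1]+15)<15)&(C[...,0]<480)&(C[...,0]>450)
for r,c in np.argwhere(m)[::2]: print((int(c),int(r)),C[r,c].round(0).astype(int).tolist(),end=";")
a=np.array([[np.nan]])
# parting-gap of sliding block from scene image
ax=np.array([-.9987,.0506]);ay=np.array([-.0506,-.9987])
P=C.reshape(-1,3);m=(abs(P[:,2]-55.5)<3)&(abs(P[:,0]-510)<120)&(abs(P[:,1]+25)<70);P=P[m]
s=(P[:,:2]-[493,-27])@ax;t=(P[:,:2]-[493,-27])@ay
print("gap",np.histogram(s[t<-25],np.arange(-10,20,2)))
E
```

```text
t 10.53 grasp [442.2 -23.9  90. ] yaw 87.1 F [-3.2 -3.5  0.3] w 16.7 59.3
slide [-76.9   0.3 -94. ] roll -0.0
[-3.6 -3.1 -0.2]
[-3.4 -1.8 -0.6]
(328, 226) [474, -21, 74];(327, 227) [470, -15, 75];(320, 228) [479, -5, 71];(322, 228) [476, -8, 72];(328, 228) [467, -16, 74];(321, 229) [475, -5, 71];(327, 229) [470, -16, 70];(321, 230) [475, -5, 69];(323, 230) [472, -8, 69];(327, 230) [468, -14, 70];(322, 231) [472, -5, 68];(324, 231) [469, -8, 68];(327, 231) [469, -15, 66];(323, 232) [467, -4, 68];(325, 232) [466, -8, 68];(327, 232) [463, -11, 69];(323, 233) [467, -4, 66];(325, 233) [463, -6, 67];(327, 233) [462, -10, 67];(329, 233) [462, -16, 65];(325, 234) [463, -6, 66];(327, 234) [460, -9, 66];(329, 234) [462, -15, 63];(324, 235) [464, -4, 63];(326, 235) [461, -7, 64];(328, 235) [464, -15, 60];(330, 235) [462, -18, 60];(327, 236) [463, -12, 59];(329, 236) [460, -14, 60];(331, 236) [457, -17, 60];(325, 237) [464, -8, 57];(329, 237) [457, -12, 60];(331, 237) [453, -14, 61];(333, 237) [453, -19, 59];(330, 238) [454, -12, 59];(328, 239) [454, -8, 58];(331, 239) [452, -13, 58];gap (array([ 7,  9,  6,  3,  0,  1,  1,  2,  7,  7, 11,  4,  7,  8]), array([-10,  -8,  -6,  -4,  -2,   0,   2,   4,   6,   8,  10,  12,  14,
        16,  18]))
```

carry_out:
  slide:
    - [-0.0005, 0, 0.0]
    - [-0.0005, 0, 0.0]
    - [-0.0005, 0, 0.0]
  roll: [0, 0, 0]
  claw: [0.012, 0.012, 0.012]

```text
clock: 11.0
position: [442.7, -23.9, 244.7]
ee_rot: [0.026, 1.0, 0.0, 0.0]
contact_force: [-2.8, -3.0, -0.2]
gripper_width: 16.4
grasp_force: 59.3
```

carry_out:
  slide:
    - [-0.0005, 0, 0.0]
    - [-0.0005, 0, 0.0]
    - [-0.0005, 0, 0.0]
  roll: [0, 0, 0]
  claw: [0.012, 0.012, 0.012]

```text
clock: 11.38
position: [443.2, -23.9, 244.7]
ee_rot: [0.026, 1.0, 0.0, 0.0]
contact_force: [-3.7, -3.3, -0.4]
gripper_width: 16.6
grasp_force: 59.3
```

carry_out:
  slide:
    - [-0.0005, 0, 0.0]
    - [-0.0005, 0, 0.0]
  roll: [0, 0]
  claw: [0.012, 0.012]

```text
clock: 11.62
position: [443.5, -23.9, 244.6]
ee_rot: [0.026, 1.0, -0.0, -0.0]
contact_force: [-3.7, -2.3, -0.2]
gripper_width: 16.4
grasp_force: 59.3
```

```bash
python3 -c "
from h import *
s=read_state();print(s['position'].round(2),s['contact_force'].round(2),s['joint_efforts'].round(2),s['wrist_torque'].round(2))"
```

```text
[443.48 -23.92 244.64] [-3.68 -2.34 -0.22] [  1.29 -27.67  15.36   3.26   1.4    0.08] [-0.61  1.21 -0.09]
```

carry_out:
  slide:
    - [-0.0005, 0, 0.0]
    - [-0.0005, 0, 0.0]
  roll: [0, 0]
  claw: [0.012, 0.012]

```text
clock: 11.88
position: [443.6, -24.0, 244.5]
ee_rot: [0.026, 1.0, -0.0, -0.001]
contact_force: [-5.3, -1.5, 0.7]
gripper_width: 16.3
grasp_force: 59.4
```

```bash
python3 -c "
from h import *
s=read_state();print(s['position'].round(2),s['contact_force'].round(2),s['joint_efforts'].round(2),s['wrist_torque'].round(2))"
```

```text
[443.64 -24.01 244.52] [-5.26 -1.5   0.67] [  1.09 -27.58  15.68   3.42   1.6    0.07] [-0.52  1.47 -0.05]
```

carry_out:
  slide:
    - [0, 0, 0.0]
    - [0, 0, 0.0]
    - [0, 0, 0]
  roll: [0, 0, 0]
  claw: [0.012, 0.012, 0.012]

```text
clock: 12.25
position: [443.6, -24.0, 244.5]
ee_rot: [0.026, 1.0, -0.0, -0.001]
contact_force: [-5.7, -2.2, 1.4]
gripper_width: 16.4
grasp_force: 59.4
```

carry_out:
  slide:
    - [-0.0003, 0, 0.0]
    - [-0.0003, 0, 0.0]
    - [-0.0003, 0, 0.0]
  roll: [0, 0, 0]
  claw: [0.012, 0.012, 0.012]

```text
clock: 12.62
position: [443.8, -24.0, 244.4]
ee_rot: [0.026, 1.0, -0.0, -0.001]
contact_force: [-5.7, -1.9, 1.5]
gripper_width: 16.3
grasp_force: 59.4
```

carry_out:
  slide:
    - [-0.0004, 0, 0.0]
    - [-0.0004, 0, 0.0]
    - [-0.0004, 0, 0.0]
    - [-0.0004, 0, 0.0]
  roll: [0, 0, 0, 0]
  claw: [0.012, 0.012, 0.012, 0.012]

```text
clock: 13.12
position: [443.9, -24.0, 244.4]
ee_rot: [0.026, 1.0, -0.0, -0.002]
contact_force: [-6.8, -1.5, 0.5]
gripper_width: 16.3
grasp_force: 59.4
```

```bash
python3 - <<'E'
from h import *
togo([519,-27.5,184])
for n in("top","scene"):
    p=get_image(n);C=cloud(p)
    ax=np.array([-.9987,.0506]);ay=np.array([-.0506,-.9987]);P=C.reshape(-1,3)
    m=(abs(P[:,2]-55.5)<3)&(abs(P[:,0]-510)<120)&(abs(P[:,1]+25)<70);P=P[m]
    s=(P[:,:2]-[493,-27])@ax;t=(P[:,:2]-[493,-27])@ay
    print(n,np.histogram(s[abs(t)>25],np.arange(-10,14,2))[0])
    q=C[(C[...,2]>58)&(C[...,2]<160)&(abs(C[...,1]+25)<27)&(C[...,0]<560)&(C[...,0]>448)]
    q=q[np.argsort(q[:,0])];print(q[(q[:,1]>-14)&(q[:,0]<470)].round(0).astype(int).tolist()[:25])
    h=q[(q[:,2]>110)];print("handle?",h.round(0).astype(int).tolist()[::3])
E
```

```text
t 13.12 grasp [443.4 -24.1  89.7] yaw 87.1 F [-6.8 -1.5  0.5] w 16.3 59.4
slide [-75.4   0.4 -94.5] roll -0.0
top [18  8  0  0  0  2  9  9 11  9  9]
[]
handle? [[508, -25, 154], [508, -29, 152], [509, -36, 151], [510, -23, 152], [510, -32, 155], [510, -36, 152], [512, -28, 154], [512, -31, 152], [512, -36, 150], [514, -28, 152], [514, -20, 145], [514, -35, 150], [516, -23, 147], [516, -31, 148], [517, -35, 145], [518, -24, 143], [518, -29, 143], [519, -34, 139], [521, -24, 135], [521, -32, 133], [523, -29, 126], [523, -27, 124], [524, -34, 122], [526, -26, 115], [526, -30, 113]]
scene [ 6 10 10  2  0  0  0  4  3 10 10]
[[448, -8, 141], [448, -3, 138], [448, -3, 93], [448, -1, 136], [449, -2, 100], [449, -14, 59], [449, -2, 138], [449, -11, 62], [449, -5, 130], [449, -8, 123], [450, -7, 140], [450, -8, 127], [450, -6, 127], [450, -11, 124], [450, -2, 83], [450, -11, 121], [450, -4, 126], [450, -2, 85], [450, -3, 130], [450, -3, 132], [450, -6, 122], [451, -6, 125], [451, -3, 80], [451, -1, 130], [451, -2, 90]]
handle? [[448, -39, 123], [448, -1, 136], [449, -37, 121], [449, -39, 125], [449, -37, 123], [450, -7, 140], [450, -6, 127], [450, -11, 121], [450, -40, 126], [450, -6, 122], [451, -14, 120], [451, -36, 120], [451, -38, 127], [452, -9, 128], [452, -2, 127], [453, -3, 133], [454, -7, 143], [454, -5, 141], [455, -3, 147], [457, -2, 145], [457, -3, 138], [458, -4, 139], [505, -18, 152], [508, -25, 149], [509, -21, 151], [510, -29, 151], [510, -22, 144], [511, -28, 142], [511, -20, 151], [513, -20, 136], [513, -19, 148], [514, -28, 138], [514, -25, 139], [515, -31, 135], [515, -18, 143], [515, -24, 132], [517, -20, 136], [518, -19, 127]]
```

Fx has risen from about −3.3 to −6.8 N, so the bar is snug on the keeper at about 3.5 N. The handle leans toward the keeper with the lever at about 1.97. I release and lift away.

carry_out:
  slide:
    - [0, 0, 0]
    - [0, 0, 0]
    - [0, 0, 0]
    - [0, 0, -0.015]
    - [0, 0, -0.035]
    - [0, 0, -0.05]
    - [0, 0, -0.05]
  roll: [0, 0, 0, 0, 0, 0, 0]
  claw: [0.04, 0.04, 0.04, 0.04, 0.04, 0.0, 0.0]

```text
clock: 14.1
position: [445.5, -23.7, 295.8]
ee_rot: [0.025, 1.0, 0.001, 0.002]
contact_force: [0.6, 0.5, -0.6]
gripper_width: 4.1
grasp_force: 0.0
```

```bash
python3 - <<'E'
from h import *
togo([519,-27.5,184])
p=get_image("scene");C=cloud(p)
q=C[(C[...,2]>58)&(C[...,2]<115)&(abs(C[...,1]+25)<27)&(C[...,0]<480)&(C[...,0]>425)]
for y0 in(-50,-16,-8): 
    s=q[(q[:,1]>y0)&(q[:,1]<y0+8)]
    print(y0,s[np.argsort(s[:,0])].round(0).astype(int)[:14].tolist())
p2=get_image("top");C=cloud(p2);q=C[(C[...,2]>95)&(C[...,2]<165)&(abs(C[...,1]+27)<14)&(C[...,0]<560)&(C[...,0]>490)];q=q[np.argsort(q[:,2])];print("handle",q.round(0).astype(int).tolist()[::4])
cv2.imwrite("pics/s6c.png",cv2.resize(cv2.cvtColor(p["img"],cv2.COLOR_RGB2BGR)[170:270,280:380],(600,600),interpolation=cv2.INTER_CUBIC))
E
```

```text
t 14.1 grasp [446.1 -23.6 141.1] yaw 87.1 F [ 0.6  0.5 -0.6] w 4.1 0.0
slide [-73.1  -0.2 -42.6] roll -0.0
-50 [[472, -45, 70], [472, -43, 70], [475, -46, 70], [475, -43, 68], [476, -44, 70], [477, -44, 72], [480, -44, 71]]
-16 [[437, -15, 84], [438, -15, 81], [439, -16, 85], [439, -14, 81], [440, -16, 87], [440, -16, 89], [440, -16, 92], [440, -14, 59], [440, -14, 85], [442, -16, 81], [442, -13, 82], [442, -15, 88], [442, -16, 60], [442, -16, 86]]
-8 [[461, -5, 67], [462, -8, 66], [462, -3, 67], [463, -4, 64], [463, -6, 68], [464, -7, 62], [465, -5, 67], [466, -6, 69], [468, -5, 65], [469, -5, 70], [469, -6, 67], [471, -4, 66], [472, -7, 70], [472, -5, 68]]
handle [[537, -14, 95], [529, -32, 100], [529, -23, 103], [526, -35, 111], [526, -26, 115], [524, -34, 121], [523, -25, 126], [521, -27, 133], [521, -22, 138], [519, -33, 142], [518, -21, 145], [516, -29, 147], [516, -33, 148], [514, -27, 149], [513, -36, 150], [512, -29, 151], [514, -29, 151], [508, -27, 151], [510, -31, 152], [508, -34, 153], [508, -36, 154]]
```

View pics/s6c.png

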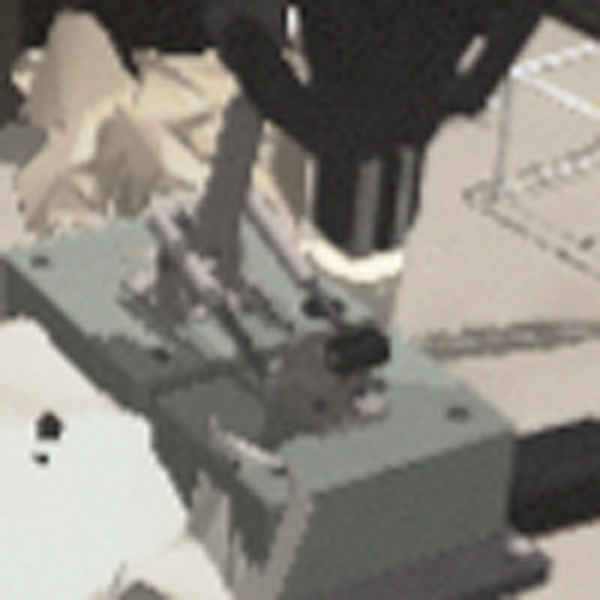

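The bar end at crop (270,370) stays hooked under the lip, and the black roller is free at (355,345). The handle, with its tip at (245,100), leans toward the keeper. I push it over with the closed fingers.

carry_out:
  slide:
    - [-0.023, 0, -0.004]
    - [-0.04, 0, -0.008]
    - [-0.048, 0, -0.01]
    - [-0.054, 0, -0.011]
    - [-0.06, 0, -0.012]
    - [-0.066, 0, -0.013]
    - [-0.072, 0, -0.013]
    - [-0.072, 0, -0.013]
  roll: [0, 0, 0, 0, 0, 0, 0, 0]
  claw: [0, 0, 0, 0, 0, 0, 0, 0]

```text
clock: 15.2
position: [517.3, -27.7, 307.7]
ee_rot: [0.026, 1.0, 0.0, 0.0]
contact_force: [-1.9, -0.2, 1.3]
gripper_width: 0.1
grasp_force: 0.5
```

carry_out:
  slide:
    - [-0.006, 0, 0]
    - [-0.012, 0, 0]
    - [-0.018, 0, 0.001]
    - [-0.024, 0, 0.002]
    - [-0.03, 0, 0.0035]
    - [-0.036, 0, 0.0055]
    - [-0.036, 0, 0.0055]
  roll: [0, 0, 0, 0, 0, 0, 0]
  claw: [0, 0, 0, 0, 0, 0, 0]

```text
clock: 16.08
position: [553.4, -29.5, 302.2]
ee_rot: [0.026, 1.0, 0.0, 0.0]
contact_force: [-0.9, 0.3, 2.7]
gripper_width: -0.2
grasp_force: 1.6
```

```bash
cat > chk.py <<'E'
from h import *
togo([519,-27.5,184])
p=get_image("scene");C=cloud(p)
q=C[(C[...,2]>58)&(C[...,2]<80)&(C[...,1]>-10)&(C[...,1]<2)&(C[...,0]<500)&(C[...,0]>440)]
print("bar",q[np.argsort(q[:,0])].round(0).astype(int)[:10].tolist())
ax=np.array([-.9987,.0506]);ay=np.array([-.0506,-.9987]);P=C.reshape(-1,3)
m=(abs(P[:,2]-55.5)<3)&(abs(P[:,0]-510)<120)&(abs(P[:,1]+25)<70);P=P[m]
s=(P[:,:2]-[493,-27])@ax;t=(P[:,:2]-[493,-27])@ay
print("gap",np.histogram(s[t<-25],np.arange(-10,14,2))[0],np.percentile(s,99.5).round(1))
cv2.imwrite("pics/last.png",cv2.resize(cv2.cvtColor(p["img"],cv2.COLOR_RGB2BGR)[150:270,270:390],(600,600),interpolation=cv2.INTER_CUBIC))
E
python3 chk.py
```

```text
t 16.07 grasp [553.5 -29.5 147.5] yaw 87.1 F [-0.9  0.3  2.7] w -0.2 1.6
slide [ 34.5   0.2 -36.6] roll -0.0
bar [[451, -10, 59], [468, -10, 66], [469, -8, 66], [470, -6, 64], [470, -9, 68], [470, -7, 66], [471, -7, 68], [471, -5, 66], [472, -5, 68], [472, -6, 63]]
gap [ 5 10 12  4  3  7  6  8  9  7  5] 78.4
```

The bar moved from X≈461 to 468 with the block, so the gap has closed and the bar is still hooked at z≈66. I press on.

carry_out:
  slide:
    - [-0.008, 0, 0.0035]
    - [-0.015, 0, 0.008]
    - [-0.021, 0, 0.0135]
    - [-0.026, 0, 0.0195]
    - [-0.03, 0, 0.025]
    - [-0.033, 0, 0.031]
    - [-0.0345, 0, 0.0355]
    - [-0.0345, 0, 0.0355]
  roll: [0, 0, 0, 0, 0, 0, 0, 0]
  claw: [0, 0, 0, 0, 0, 0, 0, 0]

```text
clock: 17.12
position: [587.0, -31.2, 265.8]
ee_rot: [0.026, 1.0, 0.0, -0.001]
contact_force: [0.5, 0.5, 1.4]
gripper_width: -0.3
grasp_force: 0.0
```

carry_out:
  slide:
    - [-0.001, 0, 0.0045]
    - [-0.002, 0, 0.009]
    - [-0.003, 0, 0.013]
    - [-0.003, 0, 0.0145]
    - [-0.003, 0, 0.0145]
  roll: [0, 0, 0, 0, 0]
  claw: [0, 0, 0, 0, 0]

```text
clock: 17.75
position: [590.1, -31.4, 252.5]
ee_rot: [0.025, 1.0, -0.0, -0.0]
contact_force: [-1.9, 1.0, 4.2]
gripper_width: -0.2
grasp_force: 1.3
```

```bash
python3 chk.py
```

```text
t 17.75 grasp [590.  -31.4  97.8] yaw 87.1 F [-1.9  1.   4.2] w -0.2 1.3
slide [ 71.2   0.3 -86.2] roll -0.0
bar [[469, -8, 66], [469, -8, 69], [469, -6, 67], [470, -6, 69], [471, -5, 66], [473, -6, 67], [474, -9, 68], [474, -5, 67], [475, -7, 68], [477, -6, 67]]
gap [ 9  7 13  2  4  9  8  6  9  7  8] 78.9
```

View pics/last.png

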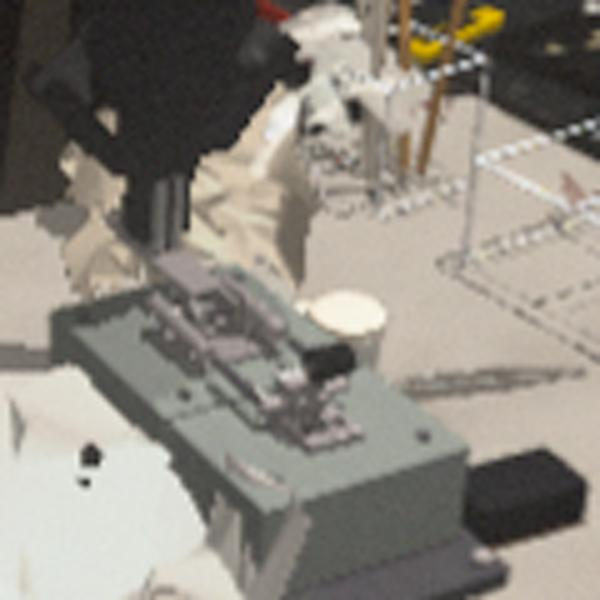

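The mould is shut: no gap shows near crop (190,410). The handle lies flat under the fingertips at (180,260), and the bar is hooked at the keeper. I give one light extra press and then lift clear.

carry_out:
  slide:
    - [0, 0, 0.0015]
    - [0, 0, 0.002]
    - [0, 0, 0.002]
    - [0, 0, 0.002]
  roll: [0, 0, 0, 0]
  claw: [0, 0, 0, 0]

```text
clock: 18.3
position: [590.1, -31.4, 251.8]
ee_rot: [0.025, 1.0, -0.0, 0.0]
contact_force: [-3.1, 0.7, 9.1]
gripper_width: -0.1
grasp_force: 4.7
```

carry_out:
  slide:
    - [0, 0, -0.01]
    - [0, 0, -0.03]
    - [0, 0, -0.06]
    - [0, 0, -0.1]
    - [0, 0, -0.12]
    - [0, 0, -0.12]
  roll: [0, 0, 0, 0, 0, 0]
  claw: [0, 0, 0, 0, 0, 0]

```text
clock: 19.05
position: [590.4, -31.4, 371.9]
ee_rot: [0.026, 1.0, 0.001, 0.002]
contact_force: [0.2, 0.4, -0.5]
gripper_width: -0.2
grasp_force: 0.0
```

```bash
python3 chk.py; python3 - <<'E'
from h import *
for n in("scene","top"):
    p=get_image(n);C=cloud(p);q=C[(abs(C[...,0]-575)<45)&(abs(C[...,1]+31)<7)&(C[...,2]>66)&(C[...,2]<110)];q=q[np.argsort(q[:,0])]
    print(q[::max(1,len(q)//12)].round(1).tolist())
    if len(q)>5: print("slope",np.polyfit(q[:,0],q[:,2],1))
E
```

```text
t 19.05 grasp [591.1 -31.2 217.2] yaw 87.1 F [ 0.2  0.4 -0.5] w -0.2 0.0
slide [72.3  0.  32.9] roll -0.0
bar [[469, -3, 58], [469, -3, 68], [469, -6, 67], [470, -9, 68], [470, -9, 65], [471, -7, 68], [471, -5, 68], [472, -3, 68], [474, -10, 67], [475, -7, 68]]
gap [ 3  9 12  2  6 10  4  5 10  6  4] 78.5
[[530.8, -37.4, 70.6], [535.5, -35.7, 68.8], [544.4, -36.3, 74.1], [548.6, -28.5, 79.2], [552.9, -32.1, 68.6], [560.3, -28.7, 78.5], [569.3, -26.9, 79.6], [580.2, -31.6, 78.1], [587.8, -36.8, 78.2], [593.6, -32.5, 79.2], [604.0, -36.8, 78.3], [610.1, -35.3, 78.5], [614.6, -24.6, 81.8]]
slope [ 0.08640627 27.9088674 ]
[[535.6, -37.3, 68.2], [541.4, -36.4, 75.2], [551.2, -25.1, 80.9], [555.5, -31.3, 81.8], [559.6, -24.9, 81.6], [564.1, -27.2, 79.1], [568.1, -33.1, 82.7], [572.5, -27.0, 79.9], [576.7, -26.9, 80.2], [581.0, -35.1, 81.6], [585.4, -33.1, 80.2], [590.0, -33.3, 77.9], [596.1, -35.0, 80.5]]
slope [ 0.05994429 45.07598412]
```

```bash
python3 -c "
from bench import *
print(job_done())"
```

```text
the job is handed in; nothing more can be done
None
```

I handed the job in at about 19 s of robot time. By depth and picture the lever lies flat, the mould is shut, the bar is still hooked in the keeper and the robot is clear; the hand-in returned no verdict, and the bar's pull on the keeper was not measured.

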